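Clamp a leg blank with a bench hold-down and check that it holds

ROBOT

A 6-joint arm with a two-finger parallel gripper is mounted at the origin on the work surface. World frame = base frame: x ahead of the robot, y to its left, z up, the work surface at z = 0. Lengths are in m, angles in rad, forces in N, time in s.
With the tool pointing down it reaches from about 0.275 to 0.75 m from the base axis. Payload 10.2 kg.
Tool frame: the origin (TCP) lies between the finger pads; the fingertips stand 25 mm ahead of it and the grasp point (between the pads) lies 6 mm ahead of it; y points along the fingers, z is the direction in which the jaws open and shut, and the axes are right-handed (so a half turn about y gives the same grasp; the last joint's range is limited). The gripper opens to 88 mm and grips with 3 to 60 N. Pads are 18 mm wide; open, the fingers measure 123 mm over their backs; the gripper's body (75 mm by 187 mm) begins 45 mm behind the grasp point.
Start: joints at [1.087, 0.313, 1.498, -0, 1.331, -0.223], TCP at [0.135, 0.507, 0.264] pointing down, gripper open.
Joint ranges: [-2.94, 2.94], [-0.97, 2.17], [0.19, 2.56], [-1.23, 4.37], [0.02, 3.11], [-2.88, 2.88]. Speed limits (rad/s): [2.39, 2.39, 3.01, 3.14, 3.14, 3.14].

INTERFACE

Orientations are given as a unit quaternion [w, x, y, z].
In Python, from cell import ctrl, cams gives the robot as it stands. The module is installed in compiled form; this text tells all that it offers.
- The arm moves only by the shell command python3 -m jog 'ROWS' [FORCE]. ROWS is JSON, a list of rows, each a list of 5 numbers: the shift along the tool's x, y, z in mm, then the turn about the tool's y in rad, then the closure in counts, from 0 (fully open) to 255 (shut). A call has 1 to 5 rows; each row is the pose to reach, as a shift and turn from the pose commanded when the call began, along the tool's axes at that moment; what a row does not reach only later rows make up. A row lasts 1/8 s, in which the tool goes at most 62.5 mm and 10.7 degrees, less where a joint would pass 70% of its speed; a pose out of reach is approached as far as the arm can. A call with a gripper value outside its range is refused whole. The fingers move at their own pace and stop on an object; FORCE is the grip in N (left out, the last holds). Time passes only in rows, so rows that repeat a pose let the fingers close. It gives the time, the measured TCP pose, the force and the opening at its end, in the units of the state.
- ctrl.state(): the state, without advancing time (a new reading comes with each control period).
- cams.capture(name): name is "scene" or "top"; returns the picture (384x512x3 uint8, red, green, blue); there is no depth.
- cams.get_calibration(name): a dict with "camera_matrix" (3x3 intrinsics, pixels), "xyz" and "orientation" of the camera in the world. Camera axes: x right, y down, z forward; pixel columns grow to the right and rows downward; lengths in m; the calibration is good to about 2 mm. A picture is of the moment at which its call begins. get_calibration takes no time and is no camera call.
- ctrl.close_job(): hands the job in, once; it reports no verdict.
The state is a dict: "time": time; "joint_pos": joint angles; "dq": joint speeds; "tau": joint torques, N m; "tcp_pos": TCP position; "tcp_rot": TCP orientation; "force": force on the tool from outside, world axes, zero at the start; "moment": the same for the moment, N m; "finger_gap": finger opening in m.
Only numpy, scipy, OpenCV 4.12 (cv2) and the standard library are available. Lean on these libraries where they do the work, as an engineer would, in place of code of your own. Each camera call takes 0.05 s, during which the arm holds its last target. There are 200 camera calls.

TASK

Clamp the leg blank down for drilling: turn the hold-down's screw clockwise by its crossbar until it bites, then lean on the crossbar to about 1 newton metre (14 N at its ball end), never over 1.3, and keep that load on for a good second with the screw standing still. Then check that the work holds: give the blank a steady sideways shove of about 10 N, low on one of its upright sides, for about a second; it must not shift. Let go and leave the screw tight, the blank where it lay and the other things on the bench alone.

Things in the scene. Friction and masses are not known exactly. Their poses are not given: they have to be found in the camera images.
- clamp: Bench hold-down clamp, dark cast steel, fixed. Origin: on the bench top below the axis of its upright screw. x runs along its arm to the bright post (20 mm thick, 168 mm tall, at x = 130 mm; flange 52 mm wide), z up. Arm 20 mm wide, 83 to 125 mm above the bench; screw boss 34 mm wide, up to 130 mm. The screw has a crossbar on top and a pressure pad below the boss.
- spindle (a joint): Turn of the screw itself, rad; grows clockwise seen from above. Starts slack at 0 to 0.6 and turns easily (about 0.1 N m, 1.5 N at the ball) to 1.0, where it bites and turns no further; the crossbar then lies along the clamp's x. Self-locking: it stays where it is left, with the blank clamped.
- bar_ball (a point): Centre of the crossbar's near steel ball end (18 mm), 70 mm from the screw axis, 150 mm above the bench. The bar, 10 mm thick, runs level through the axis to a like ball 140 mm away; its hub is 24 mm wide and 160 mm high, the top of the clamp there. In the clamp's frame this ball lies at angle pi + 1.0 about z at joint 0 (-x, -y side) and swings to (-70, 0) mm at the bite, moving towards +y.
- blank: The work: square, brown hardwood leg blank 45 x 45 x 320 mm, about 0.5 kg, loose on the bench under the pad, marked out on top. Origin: centre of its underside; long axis y (across the clamp's arm), long sides facing -x (robot) and +x. The screw is within 40 mm of its middle. Unclamped, 3 N slides it; clamped it holds 20 N for a second. Clear place to shove: 110 mm along y from the screw, below mid-height.
- mallet: Bystander: joiner's mallet lying on the bench, head 65 x 125 x 85 mm, handle 26 mm thick reaching 230 mm to -x. Origin: centre of the head's underside.
- try_square: Bystander: try square, dark wooden stock 24 x 115 x 18 mm along y, steel blade 150 mm long to +x. Origin: centre of the stock's underside.
- offcut: Bystander: brown hardwood offcut 45 x 110 x 45 mm, lying along y. Origin: centre of its underside.
- pad: The screw's round steel pressure pad, 40 mm wide, 8 mm thick, on the screw's axis over the blank. Origin: centre of its underside, up to 0.4 mm above the blank at the start; it comes down 0.64 mm per rad of the screw and presses on the blank from joint 0.6 on.
- crossbar (a joint): Small elastic give of the crossbar against the screw's head under load, rad, clockwise seen from above positive, 0 unloaded: a measure of the torque on the screw, 60 N m per rad (1 N m = 0.0167 rad, 1.2 mm at the ball; too small to steer by from noisy readings). It springs back when let go.

How it is judged:
On the way, in this order (a step that is already met when the one before it is completed fails the run):
1. the screw has bitten and carries a torque of at least 0.7 N m (crossbar sprung by over 0.0117 rad) for 0.8 s, standing still (value of joint spindle above 0.97 rad and value of joint crossbar above 0.0117 rad and velocity of joint spindle below 0.05 rad/s), for 0.8 s.
2. with the screw still tight, the blank is shoved with more than 6 N low on its side for 0.4 s (contact force between any of the fingers, the arm and blank above 6 N and height (world z) of the grasp point below 0.058 m and value of joint spindle above 0.95 rad), for 0.4 s.
At the end, for the whole second after the job is handed in: The screw is left tight (turned to at least 0.95 rad, bite at 1.0) and the blank lies at rest within 6 mm of where it was (value of joint spindle above 0.95 rad and distance of blank from where it was at the start of the episode below 0.006 m and linear speed of blank below 0.02 m/s); the robot touches nothing.
It fails at once if the screw is overtightened: more than 1.3 N m (crossbar sprung by over 0.0217 rad) (value of joint crossbar above 0.0217 rad).
It fails at once if the blank is shifted by more than 6 mm (distance of blank from where it was at the start of the episode above 0.006 m).
It fails at once if the blank is shoved with more than 25 N (contact force between any of the fingers, the arm and blank above 25 N).
It fails at once if the mallet, the try square or the offcut is moved by more than 20 mm (distance of any of mallet, try_square, offcut from where it was at the start of the episode above 0.02 m).
It also fails if it takes over 64 s, if anything falls off the work surface, if the arm or the gripper's body presses on something with over 40 N, if the wrist force passes 120 N, or if a joint passes its speed limit or range.

## Working session

There is one attempt and no reset: what is moved stays moved. The work goes in short steps, Python scripts to look and compute and a shell command to move; the robot and the scene stay as the last step left them, time stands still between calls to the robot, and variables do not carry over. Pictures are saved under pics/ and viewed, about 8 in all and at most 12, crops included, and the job is handed in when it is done.

```bash
mkdir -p pics
python3 - <<'E'
from cell import ctrl,cams
import cv2
print(ctrl.state())
for n in("scene","top"):
    cv2.imwrite(f"pics/{n}0.png",cams.capture(n)[:,:,::-1]); print(n,cams.get_calibration(n))
E
```

```text
{'time': 0.0, 'joint_pos': array([ 1.08658036e+00,  3.13440296e-01,  1.49841680e+00, -4.59857836e-06,
        1.33104328e+00, -2.23376336e-01]), 'dq': array([-0.00058435,  0.00016905,  0.00175299,  0.00124778, -0.00187474,
        0.00096457]), 'tau': array([-4.73446671e-04, -4.02217233e+01, -2.52270752e+01,  6.94201095e-02,
        3.53145751e-02, -1.45611925e-04]), 'tcp_pos': array([0.13528932, 0.50704207, 0.26317366]), 'tcp_rot': array([-0.70066723,  0.70153576, -0.09211783,  0.09180041]), 'force': array([-0.20412338,  0.00337005,  0.58496841]), 'moment': array([ 0.03707156, -0.0019937 , -0.03988327]), 'finger_gap': 0.08818402578242249}
scene {'camera_matrix': array([[349.97834488,   0.        , 254.3057649 ],
       [  0.        , 349.97834488, 186.50430392],
       [  0.        ,   0.        ,   1.        ]]), 'xyz': array([0.9239382 , 0.30998401, 0.9283706 ]), 'orientation': array([-0.13419506,  0.4258691 ,  0.85806513, -0.25367584])}
top {'camera_matrix': array([[466.84562063,   0.        , 258.35976326],
       [  0.        , 466.84562063, 191.06733253],
       [  0.        ,   0.        ,   1.        ]]), 'xyz': array([0.40467179, 0.01946382, 1.54634114]), 'orientation': array([-0.01557083,  0.71556899, -0.69795877,  0.02391932])}
```

View pics/scene0.png

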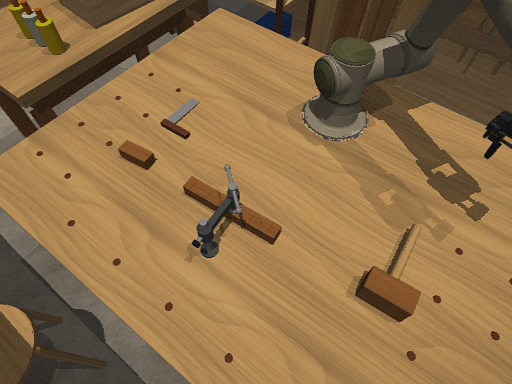

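View pics/top0.png

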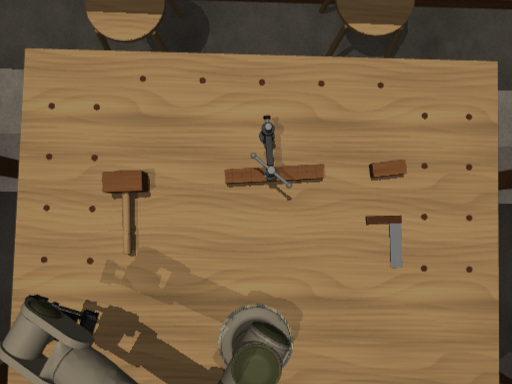

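Top view: screw at about (270,172), near ball (289,183), far ball (254,156), post (267,128), blank ends (226,177) and (323,172). Next I zoom in and measure.

```bash
cat > h.py <<'E'
import numpy as np,cv2
from cell import ctrl,cams
from scipy.spatial.transform import Rotation as R
def rot(q): return R.from_quat(np.r_[q[1:],q[0]])
def ray(n,u,v,z):
    c=cams.get_calibration(n); d=rot(c["orientation"]).apply(np.linalg.solve(c["camera_matrix"],[u,v,1.]))
    return c["xyz"]+d*(z-c["xyz"][2])/d[2]
def proj(n,p):
    c=cams.get_calibration(n); q=c["camera_matrix"]@rot(c["orientation"]).inv().apply(np.array(p)-c["xyz"]); return q[:2]/q[2]
def st():
    s=ctrl.state(); r=rot(s["tcp_rot"]).as_matrix()
    print("t",round(s["time"],2),"tcp",s["tcp_pos"].round(4),"F",s["force"].round(2),"M",s["moment"].round(2),"gap",round(s["finger_gap"],4)); print("axes cols x,y,z\n",r.round(4)); return s,r
E
python3 - <<'E'
from h import *
im=cv2.imread("pics/top0.png"); hsv=cv2.cvtColor(im,cv2.COLOR_BGR2HSV)
m=((hsv[:,:,0]<16)&(hsv[:,:,1]>110)&(hsv[:,:,2]<150)).astype(np.uint8)
cs,_=cv2.findContours(cv2.morphologyEx(m[120:240,80:420].copy(),cv2.MORPH_CLOSE,np.ones((9,9))),cv2.RETR_EXTERNAL,cv2.CHAIN_APPROX_NONE)
for c in cs:
    if cv2.contourArea(c)>100:
        c=c+[80,120]; r=cv2.minAreaRect(c); b=cv2.boxPoints(r); print(np.round(r[0],1),np.round(r[1],1),round(r[2],1)); print(np.array([ray("top",*p,.045)[:2] for p in b]).round(4).tolist())
for nm,u,v,z in[("near",289,183,.15),("far",254,156,.15),("hub",270.5,171,.16),("post",267.5,128,.168)]: print(nm,ray("top",u,v,z).round(4))
a=cv2.resize(im[110:210,215:335],None,fx=6,fy=6,interpolation=cv2.INTER_CUBIC); cv2.imwrite("pics/topz.png",a)
s=cv2.imread("pics/scene0.png"); cv2.imwrite("pics/scz.png",cv2.resize(s[155:265,175:290],None,fx=5,fy=5,interpolation=cv2.INTER_CUBIC))
st()
E
```

```text
[383.5 219.3] [ 7.7 35.2] 88.0
[[0.417, -0.345], [0.4239, -0.4588], [0.399, -0.4599], [0.3922, -0.3462]]
[125.5 193.5] [47. 47.] 90.0
[[0.544, 0.5071], [0.5479, 0.3565], [0.3969, 0.3508], [0.3932, 0.5006]]
[273.9 175.9] [19.7 99.1] 86.6
[[0.5571, 0.1157], [0.5847, -0.2037], [0.5211, -0.2086], [0.4938, 0.1101]]
[387.5 168.4] [15.5 37.1] 83.3
[[0.5894, -0.3508], [0.6066, -0.4706], [0.5565, -0.4769], [0.5393, -0.3573]]
near [ 0.5095 -0.0874  0.15  ]
far [0.5882 0.0196 0.15  ]
hub [ 0.5432 -0.0307  0.16  ]
post [ 0.6708 -0.0185  0.168 ]
t 0.1 tcp [0.1353 0.5071 0.2632] F [-0.1   0.39 -1.21] M [-0.01  0.01  0.02] gap 0.0885
axes cols x,y,z
 [[ 9.662e-01 -5.000e-04  2.578e-01]
 [-2.578e-01 -1.000e-03  9.662e-01]
 [-2.000e-04 -1.000e+00 -1.100e-03]]
```

View pics/topz.png

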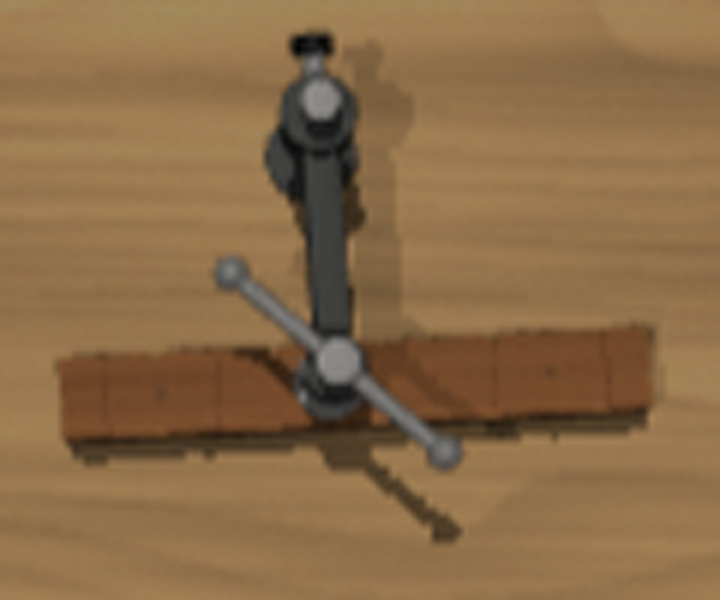

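View pics/scz.png

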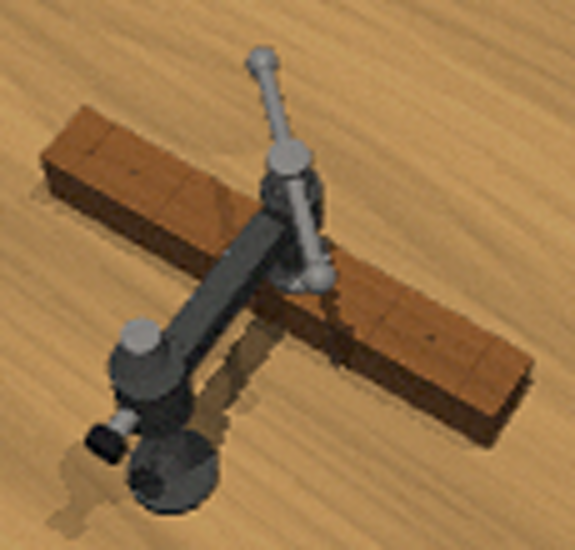

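Zoomed views: near ball top (445,453)/6, far (231,272)/6, hub (340,360)/6, post (321,100)/6. Blank top corners are (58,360), (650,325), (655,405) and (68,440). In the scene view, near ball is (262,62)/5 and far is (319,277)/5.

Run:
```python
from h import *
T=lambda x,y:(215+(x+.5)/6-.5,110+(y+.5)/6-.5); S=lambda x,y:(175+(x+.5)/5-.5,155+(y+.5)/5-.5)
pt={}
for n,p,q,z in[("near",(445,453),(262,62),.15),("far",(231,272),(319,277),.15),("hub",(340,360),(290,155),.16),("post",(321,100),(141,336),.168)]:
    a=ray("top",*T(*p),z); b=ray("scene",*S(*q),z); pt[n]=a; print(n,"top",a.round(4),"scene",b.round(4))
c=(pt["near"]+pt["far"])/2; d=pt["post"]-c; th=np.arctan2(d[1],d[0]); e=pt["near"]-pt["far"]
print("axis",c.round(4),"post dist",np.hypot(*d[:2]),"clamp yaw",th,"bar len",np.hypot(*e[:2]),"bar ang in clamp",np.arctan2(e[1],e[0])-th,"start should be",1-np.pi)
print("bite ball",c[:2]-.07*np.array([np.cos(th),np.sin(th)]))
b=np.array([ray("top",*T(*p),.045)[:2] for p in[(58,360),(650,325),(655,405),(68,440)]]); print(b.round(4).tolist(),b.mean(0).round(4),np.linalg.norm(np.diff(b,axis=0),axis=1))
b2=np.array([ray("scene",*S(*p),.045)[:2] for p in[(532,362),(85,107),(42,158),(490,414)]]); print(b2.round(4).tolist(),b2.mean(0).round(4))
```

```text
near top [ 0.5032 -0.0868  0.15  ] scene [ 0.5024 -0.0877  0.15  ]
far top [0.5914 0.0225 0.15  ] scene [0.5899 0.0218 0.15  ]
hub top [ 0.5475 -0.0328  0.16  ] scene [ 0.5458 -0.0324  0.16  ]
post top [ 0.6761 -0.0201  0.168 ] scene [ 0.6761 -0.0199  0.168 ]
axis [ 0.5473 -0.0322  0.15  ] post dist 0.12937067987065903 clamp yaw 0.09337056842284497 bar len 0.14043050770495782 bar ang in clamp -2.343344148738393 start should be -2.141592653589793
bite ball [ 0.47764081 -0.03868277]
[[0.5555, 0.1145], [0.5827, -0.204], [0.5394, -0.2074], [0.5125, 0.1079]] [ 0.5475 -0.0473] [0.31966027 0.04336591 0.31647976]
[[0.5151, 0.112], [0.5383, -0.2057], [0.5818, -0.2007], [0.5555, 0.1116]] [ 0.5477 -0.0457]
```

Both views agree to 1–2 mm: bar length is 140.4, blank 320 × 44, spindle about 0.2. I'll move to the −y side of the near ball, fingers closing on the way.

```bash
python3 -m jog '[[40,0,-40,0,255],[80,0,-80,0,255],[120,0,-120,0,255],[160,0,-160,0,255],[200,0,-200,0,255]]' 20
python3 -m jog '[[40,0,-40,0,255],[80,0,-80,0,255],[120,0,-120,0,255],[160,0,-160,0,255],[200,0,-200,0,255]]'
python3 -m jog '[[40,0,-40,0,255],[80,0,-80,0,255],[125,0,-123,0,255],[125,0,-123,-0.177,255],[125,0,-123,-0.354,255]]'
python3 -m jog '[[0,0,0,0,255],[0,0,0,0,255]]'
python3 -c "
from h import *
s,r=st();print(s['joint_pos'].round(3))"
```

```text
time: 0.72
tcp_pos: [0.2775, 0.2608, 0.2636]
tcp_rot: [-0.701, 0.701, -0.092, 0.092]
force: [0.9, -0.6, -0.2]
finger_gap: 0.0402
time: 1.35
tcp_pos: [0.4193, 0.0158, 0.2637]
tcp_rot: [0.701, -0.701, 0.092, -0.092]
force: [0.6, 0.8, 0.8]
finger_gap: 0.0004
time: 1.98
tcp_pos: [0.5077, -0.134, 0.2629]
tcp_rot: [0.707, -0.706, -0.034, 0.035]
force: [-0.0, -0.8, 0.2]
finger_gap: 0.0005
time: 2.22
tcp_pos: [0.5077, -0.1333, 0.2636]
tcp_rot: [0.706, -0.706, -0.032, 0.032]
force: [0.1, 0.3, 0.7]
finger_gap: 0.0003
t 2.23 tcp [ 0.5077 -0.1333  0.2636] F [0.06 0.26 0.66] M [0.11 0.03 0.  ] gap 0.0003
axes cols x,y,z
 [[ 9.96e-01 -2.00e-04 -8.98e-02]
 [ 8.98e-02  1.00e-04  9.96e-01]
 [-2.00e-04 -1.00e+00  1.00e-04]]
[-0.48   0.313  1.498 -0.     1.331 -2.141]
```

```bash
python3 -m jog '[[0,50,0,0,255],[0,105,0,0,255],[0,105,0,0,255],[0,105,8,0,255],[0,105,14,0,255]]'
python3 -m jog '[[0,0,2,0,255],[0,0,4,0,255],[-2,0,8,0,255],[-4,0,11,0,255],[-6,0,14,0,255]]'
python3 -c "
from h import *
st();cv2.imwrite('pics/t1.png',cv2.resize(cams.capture('scene')[150:270,170:300,::-1],None,fx=5,fy=5))"
```

```text
time: 2.85
tcp_pos: [0.5073, -0.1192, 0.1609]
tcp_rot: [-0.706, 0.707, 0.034, -0.032]
force: [-0.8, 0.8, -0.3]
finger_gap: 0.0003
time: 3.48
tcp_pos: [0.4986, -0.1068, 0.1587]
tcp_rot: [-0.706, 0.707, 0.033, -0.034]
force: [-5.4, -8.7, 1.5]
finger_gap: 0.0005
t 3.48 tcp [ 0.4986 -0.1068  0.1587] F [-5.41 -8.73  1.49] M [-1.18  0.78  0.08] gap 0.0005
axes cols x,y,z
 [[ 0.9956 -0.0013 -0.0934]
 [ 0.0934 -0.0018  0.9956]
 [-0.0014 -1.     -0.0017]]
```

View pics/t1.png

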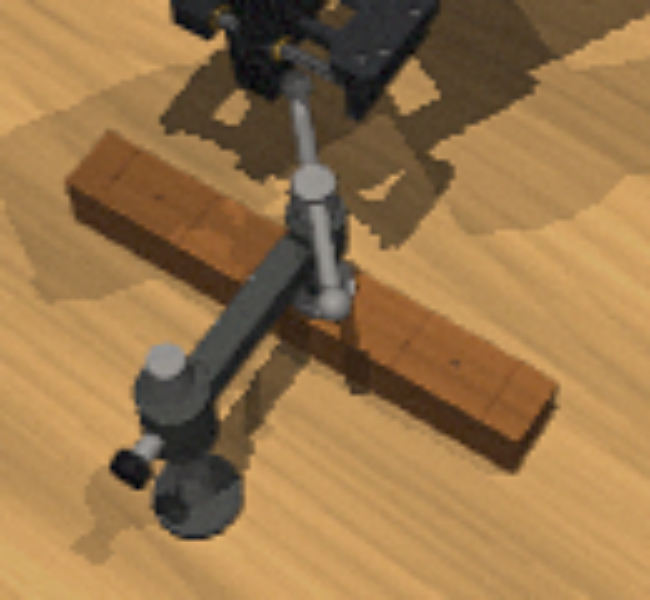

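The finger bears on the near ball (about (298,85) in the crop) and the bar has begun to turn. Tangential force is about 2 N as expected; the rest is radial friction. I'll follow the arc with a little more −x.

```bash
python3 -m jog '[[-4,0,3,0,255],[-6.5,0,6,0,255],[-8.5,0,9,0,255],[-11,0,13,0,255],[-13,0,17,0,255]]'
python3 -m jog '[[-1,0,2.5,0,255],[-2,0,5,0,255],[-3,0,8,0,255],[-4,0,11,0,255],[-5,0,14,0,255]]'
python3 -c "
from h import *
s,r=st();print('clamp F',(r.T@s['force']).round(2))"
```

```text
time: 4.15
tcp_pos: [0.4844, -0.0902, 0.1587]
tcp_rot: [0.706, -0.706, -0.033, 0.033]
force: [-2.1, -1.9, 0.9]
finger_gap: 0.0004
time: 4.78
tcp_pos: [0.4783, -0.0767, 0.1587]
tcp_rot: [0.706, -0.706, -0.033, 0.033]
force: [-1.9, -2.9, 1.3]
finger_gap: 0.0005
t 4.78 tcp [ 0.4783 -0.0767  0.1587] F [-1.88 -2.93  1.33] M [-0.33  0.29  0.05] gap 0.0005
axes cols x,y,z
 [[ 9.957e-01 -0.000e+00 -9.310e-02]
 [ 9.310e-02  1.000e-04  9.957e-01]
 [ 0.000e+00 -1.000e+00  1.000e-04]]
clamp F [-2.15 -1.33 -2.74]
```

```bash
python3 -m jog '[[0,0,2,0,255],[0,0,4,0,255],[0,0,6,0,255],[0,0,7.5,0,255],[0,0,7.5,0,255]]'
python3 -m jog '[[0,0,0.5,0,255],[0,0,1,0,255],[0,0,1,0,255]]'
python3 -c "
from h import *
s,r=st();print('clamp F',(r.T@s['force']).round(2))"
```

```text
time: 5.4
tcp_pos: [0.4777, -0.0693, 0.1587]
tcp_rot: [0.706, -0.706, -0.033, 0.033]
force: [-0.7, -0.6, 0.3]
finger_gap: 0.0007
time: 5.78
tcp_pos: [0.4776, -0.0685, 0.1587]
tcp_rot: [0.706, -0.706, -0.033, 0.033]
force: [-1.4, -1.1, 0.9]
finger_gap: 0.0006
t 5.78 tcp [ 0.4776 -0.0685  0.1587] F [-1.44 -1.08  0.93] M [-0.24  0.26  0.06] gap 0.0006
axes cols x,y,z
 [[ 9.957e-01 -1.000e-04 -9.310e-02]
 [ 9.310e-02  0.000e+00  9.957e-01]
 [-1.000e-04 -1.000e+00  0.000e+00]]
clamp F [-1.53 -0.93 -0.94]
```

```bash
python3 -m jog '[[0,0,0.5,0,255],[0,0,1,0,255],[0,0,1,0,255]]'
python3 -m jog '[[0,0,0.4,0,255],[0,0,0.4,0,255]]'
python3 -m jog '[[0,0,0.4,0,255],[0,0,0.4,0,255]]'
python3 -c "
from h import *
s,r=st();print('clamp F',(r.T@s['force']).round(2))"
```

```text
time: 6.15
tcp_pos: [0.4775, -0.0674, 0.1587]
tcp_rot: [0.706, -0.706, -0.033, 0.033]
force: [-0.9, -1.4, 0.5]
finger_gap: 0.0005
time: 6.4
tcp_pos: [0.4775, -0.067, 0.1587]
tcp_rot: [0.706, -0.706, -0.033, 0.033]
force: [-0.1, -2.0, -0.7]
finger_gap: 0.0002
time: 6.65
tcp_pos: [0.4774, -0.0666, 0.1587]
tcp_rot: [0.706, -0.706, -0.033, 0.033]
force: [-1.2, -2.1, 1.4]
finger_gap: 0.0002
t 6.65 tcp [ 0.4774 -0.0666  0.1587] F [-1.23 -2.12  1.41] M [-0.27  0.21  0.01] gap 0.0002
axes cols x,y,z
 [[ 0.9957 -0.     -0.0931]
 [ 0.0931  0.      0.9957]
 [-0.     -1.      0.    ]]
clamp F [-1.43 -1.41 -1.99]
```

```bash
for i in 1; do python3 -m jog '[[0,0,0.3,0,255],[0,0,0.3,0,255]]'; python3 -m jog '[[0,0,0.3,0,255],[0,0,0.3,0,255]]';python3 -m jog '[[0,0,0.3,0,255],[0,0,0.3,0,255]]'; python3 -m jog '[[0,0,0.3,0,255],[0,0,0.3,0,255]]'; done | grep -E "tcp_pos|force"
```

```text
tcp_pos: [0.4774, -0.0664, 0.1587]
force: [-1.3, -1.5, 0.2]
tcp_pos: [0.4774, -0.066, 0.1587]
force: [-1.2, -1.1, 0.6]
tcp_pos: [0.4773, -0.0657, 0.1587]
force: [-1.5, -3.3, -0.7]
tcp_pos: [0.4773, -0.0655, 0.1587]
force: [-1.5, -1.8, 0.3]
```

```bash
(python3 -m jog '[[0,0,0.3,0,255],[0,0,0.3,0,255]]'; python3 -m jog '[[0,0,0.3,0,255],[0,0,0.3,0,255]]';python3 -m jog '[[0,0,0.3,0,255],[0,0,0.3,0,255]]') | grep -E "tcp_pos|force"
```

```text
tcp_pos: [0.4773, -0.0652, 0.1587]
force: [-0.4, -1.5, 0.1]
tcp_pos: [0.4773, -0.0649, 0.1587]
force: [-1.5, -1.8, 0.3]
tcp_pos: [0.4772, -0.0646, 0.1587]
force: [-1.0, -1.8, 0.1]
```

```bash
(python3 -m jog '[[0,0,0.3,0,255],[0,0,0.3,0,255]]'; python3 -m jog '[[0,0,0.3,0,255],[0,0,0.3,0,255]]';python3 -m jog '[[0,0,0.3,0,255],[0,0,0.3,0,255]]';python3 -m jog '[[0,0,0.3,0,255],[0,0,0.3,0,255]]') | grep -E "tcp_pos|force"
```

```text
tcp_pos: [0.4772, -0.0643, 0.1587]
force: [-0.7, -1.9, 1.3]
tcp_pos: [0.4772, -0.064, 0.1587]
force: [-1.2, -1.5, 0.9]
tcp_pos: [0.4771, -0.0637, 0.1587]
force: [-1.2, -1.6, 0.3]
tcp_pos: [0.4771, -0.0634, 0.1587]
force: [-1.0, -2.1, -0.5]
```

```bash
python3 -c "
from h import *
cv2.imwrite('pics/t2.png',np.hstack([cv2.resize(cams.capture('top')[130:210,230:310,::-1],(480,480)),cv2.resize(cams.capture('scene')[160:220,200:240,::-1],(320,480))]))"
```

```text
(no output)
```

View pics/t2.png

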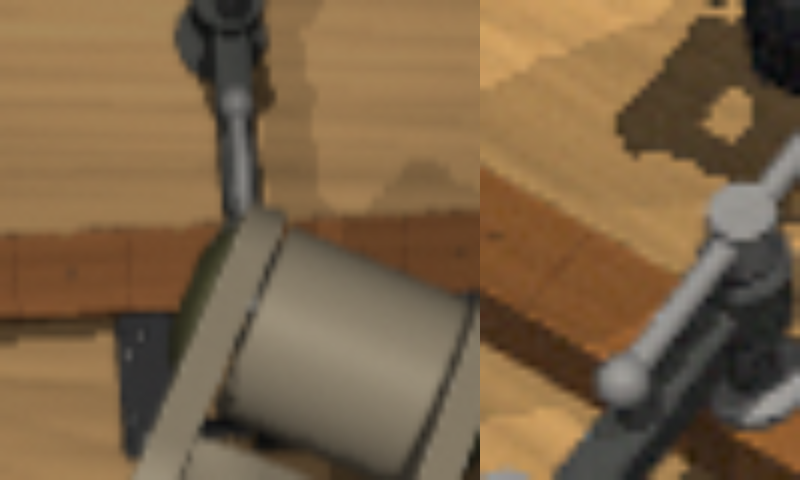

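The far ball is at (235,101) in the top crop, almost in line with the arm. Now to work out its angle.

```bash
python3 -c "
from h import *
for a in(ray('top',268.75,146.4,.15),ray('scene',217.56,207.2,.15)):
    d=a[:2]-[.5473,-.0322]; print(a.round(4),np.hypot(*d),'spindle',1-(np.arctan2(d[1],d[0])-.0934))"
(python3 -m jog '[[0,0,0.3,0,255],[0,0,0.3,0,255]]'; python3 -m jog '[[0,0,0.3,0,255],[0,0,0.3,0,255]]';python3 -m jog '[[0,0,0.3,0,255],[0,0,0.3,0,255]]') | grep -E "tcp_pos|force"
```

```text
[ 0.6185 -0.0241  0.15  ] 0.0716469044031143 spindle 0.9794533970499084
[ 0.6159 -0.0257  0.15  ] 0.06888633468855672 spindle 0.9984097137394852
tcp_pos: [0.4771, -0.0631, 0.1587]
force: [-2.1, -1.8, 0.1]
tcp_pos: [0.4771, -0.0628, 0.1587]
force: [-1.4, -2.1, 0.5]
tcp_pos: [0.477, -0.0625, 0.1587]
force: [-1.2, -1.9, -0.1]
```

```bash
(python3 -m jog '[[0,0,0.3,0,255],[0,0,0.3,0,255]]'; python3 -m jog '[[0,0,0.3,0,255],[0,0,0.3,0,255]]';python3 -m jog '[[0,0,0.3,0,255],[0,0,0.3,0,255]]';python3 -m jog '[[0,0,0.3,0,255],[0,0,0.3,0,255]]') | grep -E "tcp_pos|force"
```

```text
tcp_pos: [0.477, -0.0623, 0.1587]
force: [-2.3, -3.2, 0.7]
tcp_pos: [0.477, -0.0621, 0.1587]
force: [-2.7, -4.8, 0.6]
tcp_pos: [0.477, -0.062, 0.1588]
force: [-2.2, -6.1, 0.2]
tcp_pos: [0.4769, -0.0618, 0.1588]
force: [-2.5, -7.1, 0.7]
```

It has bitten; force climbs about 1.3 N per 0.3 mm. Loading up.

```bash
(python3 -m jog '[[0,0,0.4,0,255],[0,0,0.4,0,255]]'; python3 -m jog '[[0,0,0.4,0,255],[0,0,0.4,0,255]]';python3 -m jog '[[0,0,0.3,0,255],[0,0,0.3,0,255]]') | grep -E "tcp_pos|force"
```

```text
tcp_pos: [0.4769, -0.0616, 0.1588]
force: [-0.8, -8.2, -0.9]
tcp_pos: [0.4769, -0.0615, 0.1588]
force: [-2.8, -10.8, 0.1]
tcp_pos: [0.4769, -0.0613, 0.1588]
force: [-3.0, -10.9, 1.0]
```

```bash
(python3 -m jog '[[0,0,0.3,0,255],[0,0,0.3,0,255]]'; python3 -m jog '[[0,0,0.2,0,255],[0,0,0.2,0,255]]'; python3 -m jog '[[0,0,0,0,255],[0,0,0,0,255]]') | grep -E "tcp_pos|force"; python3 -c "
from h import *
s,r=st();print('clamp F',(r.T@s['force']).round(2))"
```

```text
tcp_pos: [0.4769, -0.0612, 0.1589]
force: [-2.8, -12.0, -0.8]
tcp_pos: [0.4768, -0.0611, 0.1588]
force: [-2.8, -13.0, -0.7]
tcp_pos: [0.4769, -0.0611, 0.1589]
force: [-3.2, -13.7, -0.9]
t 12.75 tcp [ 0.4769 -0.0611  0.1589] F [ -3.2  -13.72  -0.86] M [-1.88  0.49  0.05] gap 0.0004
axes cols x,y,z
 [[ 9.957e-01  2.000e-04 -9.320e-02]
 [ 9.320e-02 -2.900e-03  9.956e-01]
 [-0.000e+00 -1.000e+00 -2.900e-03]]
clamp F [ -4.47   0.89 -13.36]
```

About 0.9–0.95 N m. Hold it.

```bash
(python3 -m jog '[[0,0,0,0,255],[0,0,0,0,255],[0,0,0,0,255],[0,0,0,0,255],[0,0,0,0,255]]'; python3 -m jog '[[0,0,0,0,255],[0,0,0,0,255],[0,0,0,0,255],[0,0,0,0,255],[0,0,0,0,255]]'; python3 -m jog '[[0,0,0,0,255],[0,0,0,0,255],[0,0,0,0,255],[0,0,0,0,255],[0,0,0,0,255]]') | grep -E "time|tcp_pos|force"
python3 -m jog '[[0,0,-1,0,255],[0,0,-3,0,255],[0,0,-12,0,255],[0,0,-40,0,255],[0,0,-80,0,255]]'
python3 -c "
from h import *
s,r=st();print(s['joint_pos'].round(3))"
```

```text
time: 13.38
tcp_pos: [0.4769, -0.0611, 0.1589]
force: [-3.1, -13.1, -0.1]
time: 14.0
tcp_pos: [0.4768, -0.0611, 0.1589]
force: [-3.6, -12.3, -1.2]
time: 14.62
tcp_pos: [0.4769, -0.0611, 0.1589]
force: [-2.8, -12.8, -0.1]
time: 15.25
tcp_pos: [0.4845, -0.1398, 0.1588]
tcp_rot: [0.706, -0.706, -0.034, 0.033]
force: [-0.2, -0.3, 0.5]
finger_gap: 0.0007
t 15.25 tcp [ 0.4845 -0.1398  0.1588] F [-0.19 -0.28  0.45] M [-0.    0.   -0.01] gap 0.0007
axes cols x,y,z
 [[ 9.955e-01  6.000e-04 -9.440e-02]
 [ 9.440e-02  5.000e-04  9.955e-01]
 [ 7.000e-04 -1.000e+00  5.000e-04]]
[-5.140e-01  3.790e-01  1.700e+00  1.000e-03  1.063e+00 -2.180e+00]
```

Loaded hold done for over 1.5 s at about 13 N, and the finger has backed off. Next: turn 90° and descend beside the blank, behind its −x face.

```bash
python3 -m jog '[[5,0,-8,0.18,255],[11,0,-8.5,0.36,255],[11,0,-8.5,0.54,255],[11,0,-8.5,0.72,255],[11,0,-8.5,0.9,255]]'
python3 -m jog '[[0,0,0,0.17,255],[0,0,0,0.34,255],[0,0,0,0.51,255],[0,0,0,0.68,255],[0,0,0,0.68,255]]'
python3 -c "
from h import *
s,r=st();print(s['joint_pos'].round(3)); x=np.array([.9964,.085]);y=np.array([-.085,.9964]);d=s['tcp_pos'][:2]-[.5476,-.0465];print('blank frame',d@x,d@y)
cv2.imwrite('pics/t3.png',np.hstack([cv2.resize(cams.capture('top')[130:210,200:340,::-1],(420,240)),cv2.resize(cams.capture('scene')[130:270,150:290,::-1],(360,240))]))"
```

```text
time: 15.88
tcp_pos: [0.4961, -0.1469, 0.1587]
tcp_rot: [0.65, -0.649, 0.279, -0.28]
force: [-0.2, -0.0, 0.4]
finger_gap: 0.0005
time: 16.5
tcp_pos: [0.4961, -0.1469, 0.1587]
tcp_rot: [0.521, -0.521, 0.478, -0.478]
force: [-0.7, 0.0, 0.1]
finger_gap: 0.0005
t 16.5 tcp [ 0.4961 -0.1469  0.1587] F [-0.74  0.    0.13] M [-0.1   0.09 -0.  ] gap 0.0005
axes cols x,y,z
 [[ 8.530e-02  3.000e-04  9.964e-01]
 [-9.964e-01  4.000e-04  8.530e-02]
 [-3.000e-04 -1.000e+00  4.000e-04]]
[-5.150e-01  4.050e-01  1.661e+00  1.000e-03  1.076e+00 -6.000e-01]
blank frame -0.05985230830743438 -0.09567146747435316
```

View pics/t3.png

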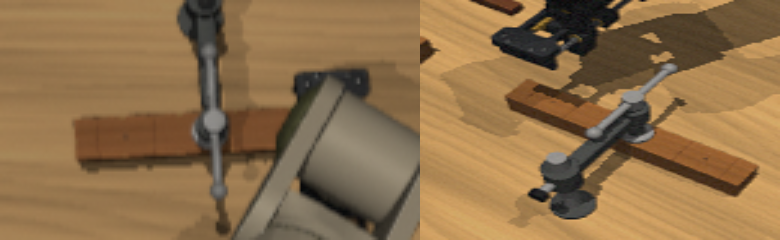

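The crossbar is in line with the arm, the blank is unmoved, and the gripper is clear at the −y side. Descending.

```bash
python3 -m jog '[[0,30,0,0,255],[0,60,0,0,255],[0,60,0,0,255]]'
python3 -m jog '[[0,25,0,0,255],[0,45,0,0,255],[0,64,0,0,255],[0,64,0,0,255]]'
python3 -m jog '[[0,0,4,0,255],[0,0,8,0,255],[0,0,12,0,255],[0,0,14,0,255],[0,0,15,0,255]]'; python3 -m jog '[[0,0,0.5,0,255],[0,0,1,0,255],[0,0,1,0,255]]'
```

```text
time: 16.98
tcp_pos: [0.4951, -0.1464, 0.0973]
tcp_rot: [-0.521, 0.521, -0.479, 0.477]
force: [-0.3, 0.4, -0.2]
finger_gap: 0.0006
time: 17.48
tcp_pos: [0.4961, -0.1468, 0.035]
tcp_rot: [-0.521, 0.521, -0.478, 0.478]
force: [0.2, -0.4, 0.1]
finger_gap: 0.0007
time: 18.1
tcp_pos: [0.511, -0.1455, 0.0347]
tcp_rot: [-0.521, 0.521, -0.479, 0.479]
force: [0.1, 0.9, 0.2]
finger_gap: 0.0006
time: 18.48
tcp_pos: [0.5119, -0.1455, 0.0347]
tcp_rot: [-0.521, 0.521, -0.479, 0.479]
force: [0.5, -0.2, 0.1]
finger_gap: 0.0007
```

```bash
(python3 -m jog '[[0,0,0.5,0,255],[0,0,1,0,255],[0,0,1.5,0,255],[0,0,2,0,255],[0,0,2.5,0,255]]'; python3 -m jog '[[0,0,0.5,0,255],[0,0,0.5,0,255]]'; python3 -m jog '[[0,0,0.5,0,255],[0,0,0.5,0,255]]'; python3 -m jog '[[0,0,0.5,0,255],[0,0,0.5,0,255]]')| grep -E "time|tcp_pos|force"
```

```text
time: 19.1
tcp_pos: [0.5144, -0.1452, 0.0347]
force: [0.3, -0.3, 0.0]
time: 19.35
tcp_pos: [0.5149, -0.1452, 0.0347]
force: [-0.1, -0.0, 0.5]
time: 19.6
tcp_pos: [0.5154, -0.1452, 0.0347]
force: [0.5, -0.6, 0.6]
time: 19.85
tcp_pos: [0.5159, -0.1451, 0.0347]
force: [0.0, 0.2, 0.2]
```

```bash
(for k in 1 2 3 4; do :; done; python3 -m jog '[[0,0,0.5,0,255],[0,0,0.5,0,255]]'; python3 -m jog '[[0,0,0.5,0,255],[0,0,0.5,0,255]]'; python3 -m jog '[[0,0,0.5,0,255],[0,0,0.5,0,255]]'; python3 -m jog '[[0,0,0.5,0,255],[0,0,0.5,0,255]]')| grep -E "time|tcp_pos|force"
```

```text
time: 20.1
tcp_pos: [0.516, -0.1451, 0.0347]
force: [-5.1, -1.5, 3.1]
time: 20.35
tcp_pos: [0.516, -0.1451, 0.0346]
force: [-8.8, -1.5, 4.3]
time: 20.6
tcp_pos: [0.5161, -0.1451, 0.0346]
force: [-12.3, -3.0, 7.2]
time: 20.85
tcp_pos: [0.5161, -0.145, 0.0346]
force: [-15.5, -3.8, 8.6]
```

That is somewhat high (about 16 N). Ease back by 0.8 mm and hold near 10 N.

```bash
(python3 -m jog '[[0,0,-0.8,0,255],[0,0,-0.8,0,255],[0,0,-0.8,0,255],[0,0,-0.8,0,255]]'; python3 -m jog '[[0,0,0,0,255],[0,0,0,0,255],[0,0,0,0,255],[0,0,0,0,255]]'; python3 -m jog '[[0,0,0,0,255],[0,0,0,0,255],[0,0,0,0,255]]')| grep -E "time|tcp_pos|force"
```

```text
time: 21.35
tcp_pos: [0.5161, -0.1451, 0.0347]
force: [-9.6, -2.5, 5.5]
time: 21.85
tcp_pos: [0.5161, -0.1451, 0.0347]
force: [-9.9, -2.4, 4.5]
time: 22.22
tcp_pos: [0.5161, -0.1451, 0.0346]
force: [-10.7, -2.1, 6.1]
```

Steady at 10 N with no motion. Backing off, rising and checking.

```bash
python3 -m jog '[[0,0,-2,0,255],[0,0,-8,0,255],[0,0,-25,0,255],[0,0,-30,0,255],[0,-40,-30,0,255]]' >/dev/null; python3 -m jog '[[0,-50,0,0,255],[0,-100,-30,0,255],[0,-150,-80,0,255],[0,-170,-130,0,255],[0,-170,-180,0,255]]'; python3 -m jog '[[0,0,0,0,255],[0,0,0,0,255]]' >/dev/null
python3 -c "
from h import *
st(); im=cams.capture('top')[:,:,::-1]; cv2.imwrite('pics/t4full.png',im)
o=cv2.imread('pics/top0.png'); f=lambda a:cv2.resize(a[110:210,215:335],None,fx=3.3,fy=3.3,interpolation=cv2.INTER_CUBIC)
cv2.imwrite('pics/t4.png',np.hstack([f(o),f(im)]))"
```

```text
time: 23.48
tcp_pos: [0.3069, -0.1629, 0.2464]
tcp_rot: [-0.521, 0.521, -0.477, 0.48]
force: [-0.5, -0.7, 0.1]
finger_gap: 0.0006
t 23.73 tcp [ 0.3085 -0.1629  0.245 ] F [ 0.72  0.13 -0.19] M [-0.12  0.07 -0.02] gap 0.0005
axes cols x,y,z
 [[ 8.350e-02  1.000e-03  9.965e-01]
 [-9.965e-01 -7.000e-04  8.350e-02]
 [ 7.000e-04 -1.000e+00  1.000e-03]]
```

View pics/t4.png

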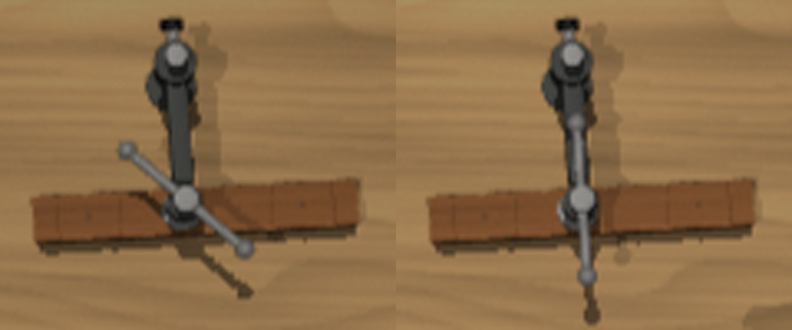

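The blank has not moved (same edges at (34,197) and (358,180) before and after), and the bar stands along the arm at the bite. The robot is clear, so I'm handing in.

```bash
python3 -c "
from cell import ctrl
print(ctrl.close_job())"
```

```text
the job is handed in; nothing more can be done
None
```

The blank is clamped and held under the sideways shove. The job was handed in at about 24 s; the hand-in gives no verdict.

- **Tightening:** I turned the crossbar clockwise from about 0.2 rad until it bit. I then leaned on the ball end with about 13 N (0.9 N m by the wrist force) for about 2 s, and the tool stood still throughout.
- **Shove test:** I pushed low on the robot-facing side, about 110 mm from the screw. The force briefly reached about 16 N sideways (18 N in all, with the limit at 25), so I eased back and held 10 N for over a second. The tool did not move at all during that hold.
- **Last checks:** In the top view taken after backing off, the blank's edges match the first picture and the bar lies along the clamp's arm. The robot is clear, with wrist force near zero. I did not recheck the mallet, try square and offcut in a picture, but the arm stayed well away from them.
- **Disagreement:** Ball and blank contact came 3–4 mm later than the given finger sizes implied. I went by the force readings instead. Before the bite, the two cameras put the screw angle at 0.98 and 1.00 rad; the force rise about 1.5 mm later confirmed it.

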